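# Put the multimeter away and prove the case catch

### The job

Put the red multimeter away: lay it gently, face up, in the foam bed of its open case, swing the lid down and press it shut until the spring catch snaps over. Then give the lid handle a firm upward tug to check that the catch has held; if the lid comes up, press it down again harder and tug again until it holds. Leave the case shut and caught with the meter inside, and do not disturb the other things on the bench.

Things in the scene. Friction and masses are not known exactly. Their poses are not given: they have to be found in the camera images.
- meter_center (a point): Centre of the red multimeter lying face up (display and dial on top), 17 mm above its underside. 150 mm long (its y axis, towards the display), 34 mm thick, the dial standing to 38 mm; 66 mm wide (x) at the ends, waisted to 58 mm over its middle 58 mm: grip it across the waist. Mass 0.22 to 0.45 kg. It may lie either way round in the bed.
- case: Grey hard-plastic instrument case, fixed to the bench, 180 mm deep (x) by 240 mm wide (y), base 56 mm high with 4 mm walls. Origin: centre of its underside. Its x axis points from the front (catch side, nearer the robot) to the back (hinge), y along its width, z up.
- bed (a point): Middle of the foam bed's yellow floor, on the case's vertical centre line, 12 mm above the bench. The pocket is 78 mm (case x) by 164 mm (case y), for the meter with its length along case y (6 to 7 mm spare all round). The dark foam beside it stands 28 mm above this floor, except over the middle 80 mm of the width, where fingers have 172 mm in x. In its bed meter_center is 17 mm above this point.
- lid (a joint): Angle of the lid about its back edge, rad: 0 shut, grows as the front swings up; starts at 1.55 to 1.75, stop at 1.9. Stiff, damped hinge: above about 1.1 it stays put, lower it sinks slowly by its weight (0.3 kg) onto the catch. Caught: it lies at 0 and can be lifted only to about 0.011. Not caught: it lies at 0.023 to 0.08 (front 4 to 15 mm proud) and comes up when pulled.
- lid_handle (a point): Middle of the bar of the lid's black grab handle. Round bar 118 mm long (along the hinge), 14 mm thick, a 14 mm post at each end, 20 mm gap below. From the hinge it lies 130 mm towards the front and 51 mm above the hinge plane (bar top 58 mm, lid top 24 mm, lid front edge 184 mm from the hinge). Lid shut: 36 mm in front of the case centre, 109 mm above the bench. Its axes turn with the lid.
- lid_hinge (a point): Middle of the lid's hinge axis, at the back edge of the case, 94 mm behind the case centre and 58 mm above the bench; the axis runs along the case's y.
- lid_pin (a point): Middle of the steel keeper pin, 28 mm long and 5 mm thick, at the lid's front edge, 191 mm from the hinge; the catch snaps over it. Lid shut: 64 mm above the bench.
- catch: Orange spring catch at the middle of the case front: an upright sprung hook 26 mm wide, top 96 mm above the bench. Origin: its pivot, about 96 mm in front of the case centre, 22 mm up. Pressing the lid pushes the pin past its nose. Its stiffness varies unseen: 4 to 15 N at the lid handle; too light a press leaves the lid uncaught. It then holds over 25 N; tug the handle with 10 to 15 N.
- spool: Bystander: white solder spool, 60 mm across, 50 mm high, standing on a flange; origin at the centre of its underside.
- tip_cleaner: Bystander: round black tip-cleaner pot with brass wool, 76 mm across, 64 mm high; origin at the centre of its underside.
- bottle: Bystander: clear bottle with a red cap, 56 mm across, 150 mm high; origin at the centre of its underside.
- driver: Bystander: screwdriver with a blue handle, 170 mm long, lying on the bench; origin at its middle, on the bench.
Not all that is in view belongs to the job. Of the things shaped like the part that bears meter_center, the red one is meant.

How it is judged:
By the outcome, as a careful person would: the job done as asked, in the order asked, and still so for the second after the job is handed in, with the robot touching nothing.
It also fails if it takes over 64 s, if anything falls off the work surface, if the arm or the gripper's body presses on something with over 40 N, if the wrist force passes 120 N, or if a joint passes its speed limit or range.

### The arm

A 7-joint arm with a two-finger parallel gripper is mounted at the origin on the work surface. World frame = base frame: x ahead of the robot, y to its left, z up, the work surface at z = 0. Lengths are in m, angles in rad, forces in N, time in s.
With the tool pointing down it reaches from about 0.425 to 0.925 m from the base axis. Payload 6.8 kg.
Tool frame: the origin (TCP) lies between the finger pads; the fingertips stand manip.tip_reach ahead of it and the grasp point (between the pads) lies 6 mm ahead of it (manip.tip_reach is the distance from the TCP to the fingertips, in m); z points along the fingers, x is the direction in which the jaws open and shut, and the axes are right-handed (so a half turn about z gives the same grasp; the last joint's range is limited). The gripper opens to 85 mm and grips with 20 to 120 N. Pads are 22 mm wide; open, the fingers measure 114 mm over their backs; the gripper's body (76 mm by 85 mm) begins 54 mm behind the grasp point. The pads swing forward as they close: fully open they stand 13 mm farther back than shut.
Start: joints at [1.122, 0.477, 0.022, 1.555, -0.011, 1.109, -0.083], TCP at [0.226, -0.636, 0.256] pointing down, gripper open.
Joint ranges: [-2.96, 2.96], [-0.34, 2.1], [-1.41, 1.46], [0.24, 2.44], [-1.37, 4.51], [0.17, 1.92], [-2.96, 2.96]. Speed limits (rad/s): [2.39, 2.39, 3.14, 3.14, 3.14, 3.14, 3.14].

### API

Orientations are given as a rotation vector (axis times angle).
In Python, from workcell import manip, viewer, job gives the robot as it stands.
- The arm moves only by the tool apply_moves, never from a script. Its argument "series" is a list of rows, each a list of 5 numbers: the shift along the world's x, y, z in mm, then the turn about the world's z in degrees, then the closure, from 0 (fully open) to 1 (shut). In form: [[dx, dy, dz, spin, claw], ...]. A call has 1 to 12 rows; each row is the pose to reach, as a shift and turn from the pose commanded when the call began; what a row does not reach only later rows make up. A row lasts 1/10 s, in which the tool goes at most 50 mm and 8.59 degrees, less where a joint would pass 70% of its speed; a pose out of reach is approached as far as the arm can. A call with a gripper value outside its range is refused whole. The fingers move at their own pace and stop on an object; "squeeze" is the grip in N (left out, the last holds). Time passes only in rows, so rows that repeat a pose let the fingers close. It gives the time, the measured TCP pose, the force and the opening at its end, in the units of the state.
- manip.read_state(): the state, without advancing time (a new reading comes with each control period).
- viewer.read_camera(name): name is "scene" or "top" or "wrist"; returns a dict with "frame" (384x512x3 uint8, red, green, blue), "z_map" (384x512 float32, m along the optical axis (not along the pixel's ray), 0 where there is no reading), "vertical_fov" (degrees; the focal length in pixels is half the picture's height over the tangent of half this angle, whatever the lens; pixels are square), "cx", "cy" (the principal point, pixels), "R" (3x3) and "t" (3): a world point X has camera coordinates R X + t. Camera axes: x right, y down, z forward; pixel columns grow to the right and rows downward; lengths in m; the calibration is good to about 2 mm. A picture is of the moment at which its call begins.
- job.hand_in(): hands the job in, once; it reports no verdict.
The state is a dict: "t": time; "joints": joint angles; "joint_vel": joint speeds; "effort": joint torques, N m; "eef_pos": TCP position; "orientation": TCP orientation; "wrist_force": force on the tool from outside, world axes, zero at the start; "ft_torque": the same for the moment, N m; "grip_width": finger opening in m.
Only numpy, scipy, OpenCV 4.12 (cv2) and the standard library are available. Lean on these libraries where they do the work, as an engineer would, in place of code of your own. Each camera call takes 0.05 s, during which the arm holds its last target.

## Working session

There is one attempt and no reset: what is moved stays moved. The work goes in short steps, Python scripts to look and compute and a tool call to move; the robot and the scene stay as the last step left them, time stands still between calls to the robot, and variables do not carry over. Pictures are saved under pics/ and viewed, and the job is handed in when it is done.

Besides the shell and the picture viewer there is one more tool, called after "Call:" as name(argument=value, ...), one argument or row to a line, values as JSON. apply_moves: Moves the arm, as the interface text tells. Its arguments: {"type":"object","properties":{"series":{"type":"array"},"squeeze":{"type":"number"}},"required":["series"]}

```bash
mkdir -p pics; ls
python3 - <<'E'
from workcell import manip, viewer, job
import cv2,numpy as np
print(manip.read_state()); print(manip.tip_reach)
for n in ("scene","top","wrist"):
    c=viewer.read_camera(n)
    np.savez(f"{n}0.npz",**c)
    cv2.imwrite(f"pics/{n}0.png",c["frame"][:,:,::-1])
    print(n,c["vertical_fov"],c["cx"],c["cy"],c["R"].round(3).tolist(),c["t"].round(3))
E
```

```text
pics
{'t': 0.0, 'joints': array([ 1.12188106,  0.47781881,  0.02228468,  1.55644322, -0.01147957,
        1.10929235, -0.08308302]), 'joint_vel': array([ 1.91485783e-03, -3.64744545e-04, -5.10307360e-04, -1.02275268e-03,
        4.39406701e-04, -1.71039131e-03,  3.17950357e-05]), 'effort': array([-7.55048713e-04, -5.96441710e+01,  1.60736818e+00, -2.81190115e+01,
        1.24478806e-02,  9.47217224e-03,  1.21485149e-05]), 'eef_pos': array([ 0.22545724, -0.63565869,  0.25531554]), 'orientation': array([-2.56529795e+00,  1.81187201e+00,  2.46444096e-03]), 'wrist_force': array([ 0.37878201,  0.86150535, -0.54795819]), 'ft_torque': array([ 0.01293634, -0.00776378, -0.00779329]), 'grip_width': 0.08538167600177672}
0.025
scene 45.92069296907854 252.81250915414967 200.40188521364294 [[0.888, 0.46, -0.015], [0.235, -0.482, -0.844], [-0.395, 0.746, -0.536]] [-0.495 -0.042  1.587]
top 51.99442556717063 252.61638647996034 189.98136557154916 [[-0.029, -0.999, 0.014], [-0.996, 0.028, -0.084], [0.084, -0.017, -0.996]] [0.011 0.549 1.203]
wrist 62.19326960324895 256.94449261128057 195.5499253585637 [[0.333, -0.943, -0.001], [-0.893, -0.316, 0.322], [-0.304, -0.106, -0.947]] [-0.674 -0.04   0.381]
```

View pics/scene0.png

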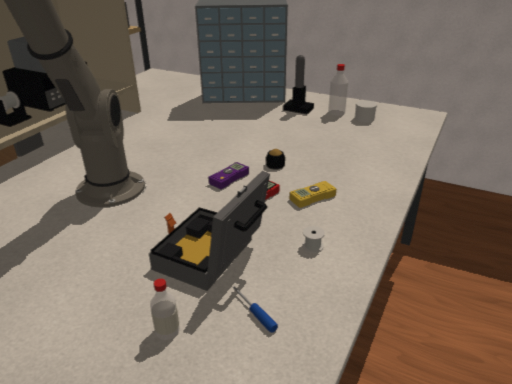

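View pics/top0.png

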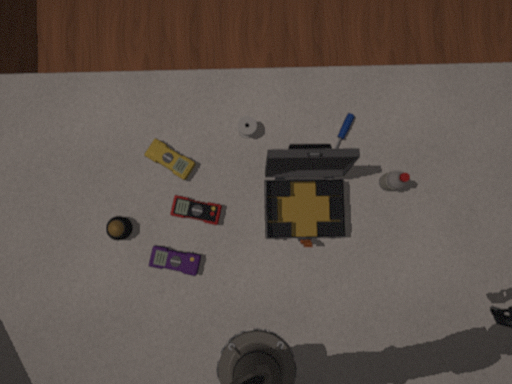

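View pics/wrist0.png

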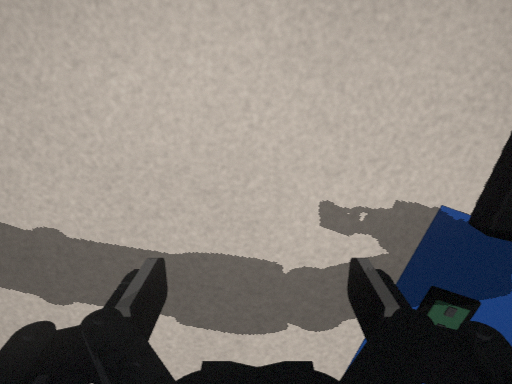

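Three meter-shaped things in the top view: yellow at (170,160), red at (197,210), purple at (176,260). The red one at (197,210) fits "the red multimeter". The case is at (305,208), its lid standing open behind it, with the catch at (306,242). The bottle is at (396,181), the driver at (345,130), the spool at (249,127) and the pot at (119,228). I'll measure and confirm with a crop.

```bash
cat > h.py <<'E'
import numpy as np, cv2
def load(n): return dict(np.load(n))
def K(c):
    f=c["frame"].shape[0]/2/np.tan(np.radians(float(c["vertical_fov"]))/2); return f,float(c["cx"]),float(c["cy"])
def ray(c,u,v):
    f,cx,cy=K(c); d=np.array([(u-cx)/f,(v-cy)/f,1.]); return -c["R"].T@c["t"], c["R"].T@d
def plane(c,u,v,z):
    o,d=ray(c,u,v); return o+d*(z-o[2])/d[2]
def cloud(c):
    f,cx,cy=K(c); z=c["z_map"]; v,u=np.mgrid[:z.shape[0],:z.shape[1]]
    P=np.stack([(u-cx)/f*z,(v-cy)/f*z,z],-1)-c["t"]; return P@c["R"], z>0
def proj(c,X):
    p=c["R"]@np.asarray(X)+c["t"]; f,cx,cy=K(c); return p[0]/p[2]*f+cx,p[1]/p[2]*f+cy
def mask(c,name):
    h=cv2.cvtColor(c["frame"],cv2.COLOR_RGB2HSV); H,S,V=[h[...,i].astype(int) for i in range(3)]
    if name=="red": return ((H<6)|(H>174))&(S>170)&(V>50)
    if name=="yellow": return (H>17)&(H<30)&(S>120)&(V>70)
    if name=="orange": return (H>=6)&(H<=16)&(S>150)&(V>60)
    if name=="purple": return (H>130)&(H<160)&(S>100)
    if name=="blue": return (H>100)&(H<125)&(S>150)
def comps(m,amin=15):
    n,l,s,c=cv2.connectedComponentsWithStats(m.astype(np.uint8),connectivity=8)
    return [(l==i,s[i],c[i]) for i in range(1,n) if s[i][4]>=amin]
E
python3 - <<'E'
from h import *
for n in("top","scene"):
    c=load(n+"0.npz"); P,ok=cloud(c)
    for col in("red","yellow","orange","purple","blue"):
        for m,s,ce in comps(mask(c,col)):
            p=P[m&ok]
            print(n,col,s[4],ce.round(1),"med",np.median(p,0).round(3),"z5/95",np.percentile(p[:,2],[5,95]).round(3))
c=load("top0.npz")
cv2.imwrite("pics/crop_meters.png",cv2.resize(c["frame"][120:290,90:370,::-1],None,fx=2.8,fy=2.8,interpolation=cv2.INTER_CUBIC))
E
```

```text
top red 52 [404.2 176.8] med [ 0.563 -0.429  0.15 ] z5/95 [0.146 0.152]
top red 40 [175.8 202.8] med [0.521 0.238 0.032] z5/95 [0.027 0.035]
top red 72 [215.6 215.1] med [0.471 0.108 0.031] z5/95 [0.027 0.035]
top yellow 636 [166.7 156.8] med [0.662 0.268 0.033] z5/95 [0.028 0.037]
top yellow 1836 [304.7 208.9] med [ 0.487 -0.166  0.011] z5/95 [0.007 0.016]
top yellow 18 [212.9 207.9] med [0.496 0.119 0.033] z5/95 [0.031 0.037]
top yellow 77 [113.7 228. ] med [0.443 0.412 0.062] z5/95 [0.054 0.065]
top orange 51 [306.3 242.4] med [ 0.385 -0.156  0.084] z5/95 [0.028 0.097]
top purple 561 [179.2 260.9] med [0.335 0.214 0.032] z5/95 [0.028 0.036]
top blue 134 [345.9 125.5] med [ 0.746 -0.305  0.024] z5/95 [0.019 0.029]
scene red 33 [340.4  66.6] med [0.481 1.005 0.219] z5/95 [0.21  0.227]
scene red 100 [272.3 190.8] med [0.528 0.2   0.021] z5/95 [0.008 0.032]
scene red 114 [159.8 284.3] med [ 0.565 -0.439  0.149] z5/95 [0.139 0.152]
scene yellow 61 [275.2 152.1] med [0.445 0.398 0.058] z5/95 [0.051 0.063]
scene yellow 620 [313.3 194.2] med [0.662 0.235 0.028] z5/95 [0.006 0.035]
scene yellow 761 [195.1 247.6] med [ 0.458 -0.164  0.012] z5/95 [0.009 0.038]
scene orange 24768 [443.8 297.6] med [ 1.136  0.791 -0.751] z5/95 [-0.759 -0.741]
scene orange 102 [170.  222.1] med [ 0.38  -0.164  0.08 ] z5/95 [0.048 0.096]
scene purple 415 [227.  177.2] med [0.353 0.2   0.028] z5/95 [0.008 0.036]
scene blue 289 [263.4 317.5] med [ 0.75  -0.319  0.023] z5/95 [0.015 0.027]
```

View pics/crop_meters.png

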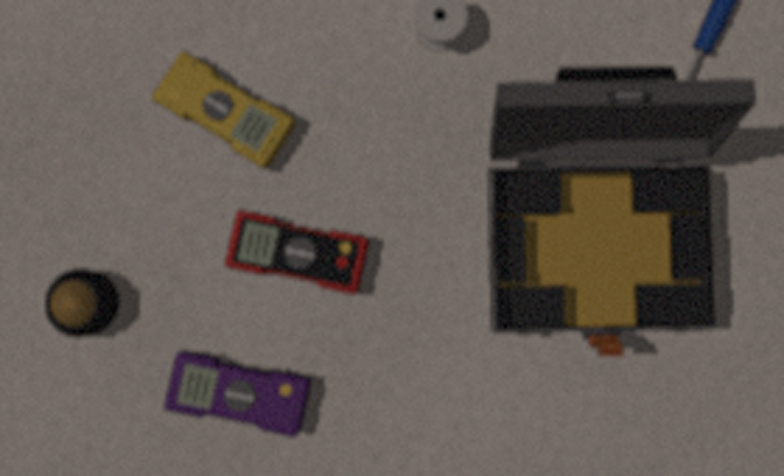

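The crop confirms the target: the red-rimmed meter, face up, at crop (298,250), which is top pixel (197,210), with its display to the left (+y). The others are plainly yellow and purple. Next I'll fit the poses of the meter, case and lid.

Run:
```python
from h import *
c=load("top0.npz"); P,ok=cloud(c)
def rect(p):
    r=cv2.minAreaRect((p[:,:2]*1000).astype(np.float32)); return np.round(r[0],1),np.round(r[1],1),round(r[2],1)
v,u=np.mgrid[:384,:512]
box=(u>160)&(u<235)&(v>185)&(v<235)&ok
m=box&(P[...,2]>0.012)&(P[...,2]<.06); p=P[m]; print("meter depth rect",rect(p),p[:,2].max(),np.median(p[:,2]))
# image silhouette rect cast on plane
h=mask(c,"red")|mask(c,"yellow"); mm=(box&((h)|(P[...,2]>.025))).astype(np.uint8)
cn=max(cv2.findContours(mm,0,2)[0],key=cv2.contourArea); r=cv2.minAreaRect(cn); b=cv2.boxPoints(r)
W=np.array([plane(c,x,y,.030) for x,y in b]); print("sil corners",W.round(4).tolist(),"ctr",W.mean(0))
e=W[1]-W[0];g=W[2]-W[1];print(np.linalg.norm(e),np.linalg.norm(g)); L=e if np.linalg.norm(e)>np.linalg.norm(g) else g
print("meter axis angle deg",np.degrees(np.arctan2(L[1],L[0])))
# case rim
q=P[ok&(P[...,2]>.046)&(P[...,2]<.064)&(P[...,0]>.36)&(P[...,0]<.66)&(P[...,1]>-.32)&(P[...,1]<-.02)]
print("rim",rect(q),len(q),np.median(q[:,2]))
# yellow floor
for M,s,ce in comps(mask(c,"yellow")):
    if s[4]>1000: pp=P[M]; print("floor",rect(pp),np.median(pp,0),pp.mean(0))
# high points lid
q=P[ok&(P[...,2]>.09)&(P[...,0]>.45)&(P[...,0]<.75)&(P[...,1]>-.32)&(P[...,1]<-.02)]
for z in np.arange(.07,.26,.02):
    s=P[ok&(abs(P[...,2]-z)<.01)&(P[...,0]>.5)&(P[...,0]<.75)&(P[...,1]>-.32)&(P[...,1]<-.02)]
    if len(s): print(round(z,2),len(s),np.percentile(s,[2,50,98],0).round(3).tolist())
s=load("scene0.npz"); Ps,oks=cloud(s)
for z in np.arange(.07,.26,.02):
    k=Ps[oks&(abs(Ps[...,2]-z)<.01)&(Ps[...,0]>.5)&(Ps[...,0]<.75)&(Ps[...,1]>-.32)&(Ps[...,1]<-.02)]
    if len(k): print("sc",round(z,2),len(k),np.percentile(k,[2,50,98],0).round(3).tolist())
```

```text
meter depth rect (array([494. , 173.9]), array([150. ,  65.8]), 76.3) 0.04290041353566266 0.03285274092134974
sil corners [[0.4797, 0.2535, 0.03], [0.5437, 0.239, 0.03], [0.5081, 0.0932, 0.03], [0.4443, 0.1084, 0.03]] ctr [0.49396769 0.17355499 0.03      ]
0.06562020970676875 0.15007109412148137
meter axis angle deg -103.72643033226625
rim (array([ 493.3, -159.7]), array([240.3, 223.2]), 88.9) 800 0.06013052263552805
floor (array([ 458.1, -133.2]), array([168. , 247.7]), 38.9) [ 0.48640977 -0.16582417  0.01138681] [ 0.48566441 -0.16506743  0.0184804 ]
0.07 743 [[0.537, -0.276, 0.06], [0.593, -0.166, 0.064], [0.607, -0.045, 0.078]]
0.09 186 [[0.589, -0.278, 0.081], [0.608, -0.169, 0.089], [0.611, -0.051, 0.1]]
0.11 196 [[0.592, -0.277, 0.1], [0.612, -0.167, 0.11], [0.615, -0.041, 0.119]]
0.13 199 [[0.596, -0.278, 0.12], [0.615, -0.176, 0.131], [0.618, -0.052, 0.139]]
0.15 203 [[0.599, -0.278, 0.14], [0.619, -0.163, 0.15], [0.621, -0.05, 0.159]]
0.17 213 [[0.602, -0.278, 0.16], [0.622, -0.164, 0.169], [0.662, -0.041, 0.179]]
0.19 198 [[0.605, -0.278, 0.18], [0.653, -0.166, 0.183], [0.6
[... 388 characters left out ...]
.208, 0.09], [0.611, -0.055, 0.1]]
sc 0.11 214 [[0.586, -0.286, 0.101], [0.61, -0.232, 0.109], [0.613, -0.07, 0.119]]
sc 0.13 183 [[0.589, -0.286, 0.12], [0.612, -0.261, 0.129], [0.616, -0.174, 0.139]]
sc 0.15 234 [[0.593, -0.285, 0.141], [0.617, -0.234, 0.15], [0.62, -0.051, 0.16]]
sc 0.17 329 [[0.598, -0.286, 0.16], [0.621, -0.216, 0.173], [0.657, -0.053, 0.18]]
sc 0.19 540 [[0.603, -0.285, 0.18], [0.626, -0.191, 0.186], [0.656, -0.059, 0.199]]
sc 0.21 333 [[0.605, -0.286, 0.201], [0.627, -0.207, 0.211], [0.631, -0.053, 0.22]]
sc 0.23 797 [[0.608, -0.285, 0.221], [0.624, -0.189, 0.236], [0.633, -0.051, 0.24]]
sc 0.25 52 [[0.61, -0.287, 0.24], [0.615, -0.177, 0.245], [0.621, -0.091, 0.249]]
```

Run:
```python
from h import *
for nm in("top","scene"):
    c=load(nm+"0.npz"); P,ok=cloud(c)
    reg=ok&(P[...,0]>.38)&(P[...,0]<.60)&(P[...,1]>-.32)&(P[...,1]<-.02)
    rim=P[reg&(P[...,2]>.050)&(P[...,2]<.060)]
    # front wall points, rim top
    fr=rim[(rim[:,0]<.42)]; print(nm,"front n",len(fr))
    if len(fr)>10:
        b=np.polyfit(fr[:,1],fr[:,0],1); print(" front x at y=-.165",np.polyval(b,-.165),"slope deg",np.degrees(np.arctan(b[0])), fr[:,0].min(),fr[:,0].max())
    for lo,hi,nme in((-.30,-.265,"right"),(-.06,-.02,"left")):
        s=rim[(rim[:,1]>lo)&(rim[:,1]<hi)&(rim[:,0]>.42)&(rim[:,0]<.56)]
        if len(s)>10:
            b=np.polyfit(s[:,0],s[:,1],1); print(" ",nme,"y at x=.485",np.polyval(b,.485),"slope deg",-np.degrees(np.arctan(b[0])),len(s),np.percentile(s[:,1],[2,98]))
    # lid outer/inner plane and handle
    s=P[ok&(P[...,2]>.228)&(P[...,2]<.255)&(P[...,0]>.58)&(P[...,0]<.66)&(P[...,1]>-.30)&(P[...,1]<-.03)]
    b=np.polyfit(s[:,1],s[:,0],1); print(" lidtop yaw",np.degrees(np.arctan(b[0])),"mean",s.mean(0), "yrange",np.percentile(s[:,1],[1,99]))
    s=P[ok&(P[...,2]>.165)&(P[...,2]<.20)&(P[...,0]>.64)&(P[...,0]<.70)&(P[...,1]>-.30)&(P[...,1]<-.03)]
    b=np.polyfit(s[:,1],s[:,0],1);print(" handle",len(s),np.percentile(s,[2,50,98],0).round(3).tolist(), "yaw",np.degrees(np.arctan(b[0])))
    # foam front/back finger slots at middle: floor yellow z<.016
    y=mask(c,"yellow")&reg; p=P[y&(P[...,2]<.02)]
    mid=p[abs(p[:,1]+.165)<.03]; print(" floor mid x",np.percentile(mid[:,0],[1,99]),"z",np.median(p[:,2]))
    wid=p[abs(p[:,0]-.487)<.025]; print(" floor y",np.percentile(wid[:,1],[.5,99.5]))
```

```text
top front n 113
 front x at y=-.165 0.4014173152763819 slope deg 0.585834657563134 0.3819673626310389 0.41813784947273536
  right y at x=.485 -0.27614994057592224 slope deg 1.52710062507641 41 [-0.2799144  -0.27248064]
  left y at x=.485 -0.041525594228266724 slope deg 0.5554679763736483 71 [-0.04417373 -0.03920812]
 lidtop yaw 0.6677791375998253 mean [ 0.62438936 -0.16048103  0.23700841] yrange [-0.27844599 -0.04326502]
 handle 217 [[0.647, -0.218, 0.176], [0.654, -0.16, 0.182], [0.662, -0.104, 0.187]] yaw 0.3945829434289983
 floor mid x [0.40438736 0.56738288] z 0.011319354480427694
 floor y [-0.24038965 -0.09158341]
scene front n 168
 front x at y=-.165 0.3998338464850613 slope deg 0.007758209504961639 0.38012883021521465 0.41968532950960863
  right y at x=.485 -0.2811049442623884 slope deg 0.6338953158103261 187 [-0.28543803 -0.27629735]
  left y at x=.485 -0.04747900525802367 slope deg -0.2936449358441067 24 [-0.05097373 -0.04436695]
 lidtop yaw 0.7848756406912314 mean [ 0.62161272 -0.17920691  0.2366203 ] yrange [-0.28467427 -0.04735238]
 handle 223 [[0.642, -0.225, 0.174], [0.652, -0.176, 0.182], [0.657, -0.11, 0.187]] yaw 0.7483658601805546
 floor mid x [0.3982126  0.50258329] z 0.011938559364211863
 floor y [-0.21791887 -0.0959228 ]
```

Call:
apply_moves(
  series=[
    [0,0,50,0,0],
    [0,0,95,0,0],
    [10,20,140,0,0],
    [30,60,180,0,0],
    [50,105,190,0,0],
    [68,150,190,0,0],
    [86,190,190,7,0],
    [104,230,190,14,0],
    [122,270,190,21,0],
    [140,310,190,28,0],
    [158,350,190,35,0],
    [176,390,190,42,0],
  ],
)

```text
t: 1.35
eef_pos: [0.4018, -0.2444, 0.4463]
orientation: [3.047, -0.765, -0.0]
wrist_force: [1.0, -0.5, -0.2]
grip_width: 0.0853
```

Call:
apply_moves(
  series=[
    [18,40,0,5,0],
    [36,80,0,10,0],
    [54,120,0,14,0],
    [70,155,0,14,0],
    [85,185,0,14,0],
    [88,196,0,14,0],
    [88,196,0,14,0],
  ],
)

```text
t: 2.05
eef_pos: [0.4897, -0.0486, 0.4461]
orientation: [-3.117, 0.39, 0.001]
wrist_force: [0.2, -0.8, 1.0]
grip_width: 0.0852
```

Run:
```python
from workcell import manip, viewer, job
import cv2,numpy as np
s=manip.read_state(); print(s["t"],s["eef_pos"],s["orientation"],s["wrist_force"],s["joints"].round(2))
c=viewer.read_camera("wrist"); np.savez("wrist1.npz",**c); cv2.imwrite("pics/wrist1.png",c["frame"][:,:,::-1])
```

```text
2.05 [ 0.48967325 -0.04860899  0.44609903] [-3.11694176e+00  3.90304446e-01  8.52123925e-04] [ 0.19418031 -0.84603744  0.99909323] [ 0.46  0.08 -0.52  1.67  0.04  1.41 -0.31]
```

View pics/wrist1.png

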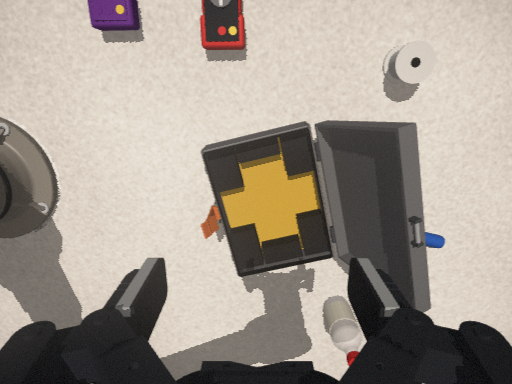

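The wrist view shows the case whole: yellow cross centred near (270,202), catch at (211,221), lid pin at (418,232), and the red meter's lower end at (223,35).

Run:
```python
from h import *
c=load("wrist1.npz"); P,ok=cloud(c)
reg=ok&(P[...,0]>.37)&(P[...,0]<.62)&(P[...,1]>-.32)&(P[...,1]<-.02)
rim=P[reg&(P[...,2]>.050)&(P[...,2]<.060)]
fr=rim[(rim[:,0]<.41)&(rim[:,0]>.385)]; b=np.polyfit(fr[:,1],fr[:,0],1); print("front",len(fr),np.polyval(b,-.165),np.degrees(np.arctan(b[0])),np.percentile(fr[:,0],[2,98]))
for lo,hi,nme in((-.30,-.265,"right"),(-.06,-.02,"left")):
    s=rim[(rim[:,1]>lo)&(rim[:,1]<hi)&(rim[:,0]>.41)&(rim[:,0]<.56)]
    b=np.polyfit(s[:,0],s[:,1],1); print(nme,np.polyval(b,.485),-np.degrees(np.arctan(b[0])),len(s),np.percentile(s[:,1],[2,98]))
f=P[mask(c,"yellow")&reg&(P[...,2]<.02)]
print("floor z",np.median(f[:,2]), "z bench",np.median(P[ok&(abs(P[...,0]-.45)<.05)&(abs(P[...,1]-.02)<.03)][:,2]))
mid=f[abs(f[:,1]+.163)<.03]; print("mid x",np.percentile(mid[:,0],[1,99]),mid[:,0].mean())
wid=f[abs(f[:,0]-.487)<.03]; print("y",np.percentile(wid[:,1],[1,99]))
# foam edges: foam top z~.04
fo=P[reg&(P[...,2]>.035)&(P[...,2]<.046)]
for sx in(.43,.545):
  for sy in (-.25,-.08):
    k=fo[(abs(fo[:,0]-sx)<.03)&(abs(fo[:,1]-sy)<.035)]; print("foam",sx,sy,len(k),np.percentile(k[:,:2],[2,98],0).round(4).tolist() if len(k) else 0)
# arm of the cross in y: the foam limits x
k=fo[(abs(fo[:,0]-.487)<.03)]; print("foam at ends y",np.sort(k[:,1])[[0,-1]], k[k[:,1]<-.16][:,1].max(), k[k[:,1]>-.16][:,1].min())
o=P[mask(c,"orange")&reg]; print("catch",o[o[:,2]>.08].mean(0),o[:,2].max())
# two view triangulation of cross centroid & meter end
t=load("top0.npz")
def tri(ca,a,cb,bb):
    o1,d1=ray(ca,*a);o2,d2=ray(cb,*bb); A=np.stack([d1,-d2],1); s=np.linalg.lstsq(A,o2-o1,rcond=None)[0]
    p,q=o1+d1*s[0],o2+d2*s[1]; return (p+q)/2,np.linalg.norm(p-q)
def big(c,col,n=1000,):
    return [x for x in comps(mask(c,col)) if x[1][4]>n]
def cornersOfCross(m):
    cn=max(cv2.findContours(m.astype(np.uint8),0,2)[0],key=cv2.contourArea); return cv2.approxPolyDP(cn,5,True)[:,0]
a=cornersOfCross(big(t,"yellow")[0][0]);bq=cornersOfCross(big(c,"yellow")[0][0]); print(a.tolist());print(bq.tolist())
for x in a: print("top",x,plane(t,*x,.012).round(4))
for x in bq: print("wr",x,plane(c,*x,.012).round(4))
```

```text
front 228 0.39876737566244963 0.629767882524462 [0.39431375 0.40840528]
right -0.2739112000240121 0.8683694346616103 159 [-0.27590931 -0.27208808]
left -0.041220149689118094 0.7285611075015364 313 [-0.04385723 -0.0385359 ]
floor z 0.012503167717338526 z bench 0.00035059444840792757
mid x [0.40105512 0.57008933] 0.48650845181645147
y [-0.24048247 -0.08480178]
foam 0.43 -0.25 859 [[0.4012, -0.275], [0.4583, -0.2162]]
foam 0.43 -0.08 1168 [[0.4007, -0.1135], [0.4574, -0.0495]]
foam 0.545 -0.25 866 [[0.5167, -0.2764], [0.5686, -0.2162]]
foam 0.545 -0.08 1159 [[0.5173, -0.1134], [0.571, -0.051]]
foam at ends y [-0.27642271 -0.03895748] -0.2403158076766657 -0.07771151236945312
catch [ 0.37939962 -0.15725254  0.09082061] 0.10103503897207351
[[294, 183], [293, 196], [278, 197], [282, 220], [296, 224], [296, 236], [316, 235], [316, 222], [329, 220], [328, 197], [316, 196], [314, 183]]
[[278, 137], [278, 155], [238, 164], [243, 186], [220, 193], [230, 227], [253, 223], [260, 247], [264, 240], [297, 233], [303, 248], [296, 214], [319, 208], [313, 171], [288, 176]]
top [294 183] [ 0.5681 -0.1357
[... 334 characters left out ...]
[328 197] [ 0.5209 -0.2411  0.012 ]
top [316 196] [ 0.5251 -0.2034  0.012 ]
top [314 183] [ 0.5664 -0.1988  0.012 ]
wr [278 137] [ 0.5258 -0.0552  0.012 ]
wr [278 155] [ 0.5187 -0.0858  0.012 ]
wr [238 164] [ 0.4463 -0.084   0.012 ]
wr [243 186] [ 0.4443 -0.1255  0.012 ]
wr [220 193] [ 0.4001 -0.128   0.012 ]
wr [230 227] [ 0.3992 -0.1978  0.012 ]
wr [253 223] [ 0.4435 -0.2006  0.012 ]
wr [260 247] [ 0.4439 -0.253   0.012 ]
wr [264 240] [ 0.455  -0.2403  0.012 ]
wr [297 233] [ 0.5196 -0.2415  0.012 ]
wr [303 248] [ 0.5242 -0.2757  0.012 ]
wr [296 214] [ 0.5259 -0.2028  0.012 ]
wr [319 208] [ 0.5698 -0.2016  0.012 ]
wr [313 171] [ 0.5726 -0.1294  0.012 ]
wr [288 176] [ 0.5274 -0.1274  0.012 ]
```

Call:
apply_moves(
  series=[
    [0,45,0,0,0],
    [0,90,-20,0,0],
    [0,135,-40,0,0],
    [0,180,-60,0,0],
    [0,225,-80,0,0],
    [0,265,-90,0,0],
    [0,290,-90,0,0],
    [0,300,-90,0,0],
    [0,300,-90,0,0],
  ],
)

```text
t: 3.0
eef_pos: [0.4901, 0.2492, 0.3563]
orientation: [3.116, -0.396, 0.0]
wrist_force: [0.4, -0.6, 0.2]
grip_width: 0.0856
```

Run:
```python
from workcell import manip, viewer, job
import cv2,numpy as np
s=manip.read_state(); print(s["t"],s["eef_pos"],s["orientation"],s["wrist_force"])
c=viewer.read_camera("wrist"); np.savez("wrist2.npz",**c); cv2.imwrite("pics/wrist2.png",c["frame"][:,:,::-1])
from h import *
P,ok=cloud(c)
m=ok&(P[...,2]>.006)&(P[...,2]<.06)&(abs(P[...,0]-.494)<.06)&(abs(P[...,1]-.174)<.1)
p=P[m]; 
for lo,hi in((.006,.06),(.028,.06)):
    q=p[(p[:,2]>lo)&(p[:,2]<hi)]; r=cv2.minAreaRect((q[:,:2]*1000).astype(np.float32)); print(r,np.median(q[:,2]),q[:,2].max())
# waist: local coords
a=np.radians(76.2); e=np.array([np.cos(a),np.sin(a)]); n=np.array([np.sin(a),-np.cos(a)])
q=p[p[:,2]>.025]; d=q[:,:2]-[.494,.174]; l=d@e; w=d@n
for k in np.arange(-.07,.08,.02):
    s=w[abs(l-k)<.006]; print(round(k,2),np.percentile(s,[1,99]).round(4) if len(s) else 0)
```

```text
3.0 [0.49008914 0.24916153 0.35626965] [ 3.11615009e+00 -3.96094344e-01  9.27973209e-05] [ 0.35635663 -0.56992763  0.17821655]
((491.1622009277344, 175.28689575195312), (148.69232177734375, 66.08992767333984), 76.12891387939453) 0.034071517627552755 0.040109288537847086
((491.1038513183594, 175.26678466796875), (148.63243103027344, 65.66992950439453), 76.1596450805664) 0.03417234127903067 0.040109288537847086
-0.07 [-0.0352  0.028 ]
-0.05 [-0.0349  0.0294]
-0.03 [-0.0345  0.0278]
-0.01 [-0.0311  0.0257]
0.01 [-0.0307  0.0252]
0.03 [-0.0341  0.0275]
0.05 [-0.0357  0.0286]
0.07 [-0.0352  0.0281]
```

View pics/wrist2.png

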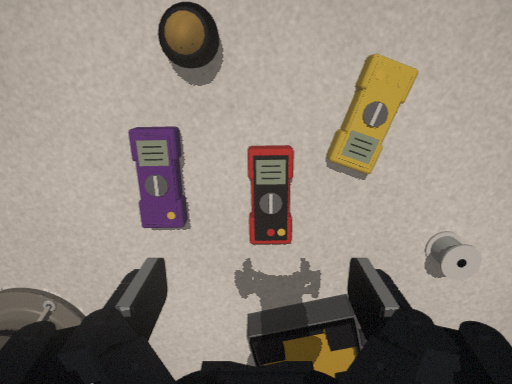

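Call:
apply_moves(
  series=[
    [1,-40,-30,0.6,0],
    [2,-65,-75,0.6,0],
    [2,-74,-120,0.6,0],
    [2,-74,-165,0.6,0],
    [2,-74,-205,0.6,0],
    [2,-74,-240,0.6,0],
    [2,-74,-265,0.6,0],
    [2,-74,-285,0.6,0],
    [2,-74,-300,0.6,0],
    [2,-74,-312,0.6,0],
    [2,-74,-322,0.6,0],
    [2,-74,-324,0.6,0],
  ],
)

```text
t: 4.25
eef_pos: [0.4916, 0.1752, 0.0317]
orientation: [3.118, -0.38, -0.001]
wrist_force: [-0.7, -0.3, -0.9]
grip_width: 0.086
```

Run:
```python
from workcell import manip, viewer, job
import cv2,numpy as np
s=manip.read_state(); print(s["t"],s["eef_pos"],s["orientation"],s["wrist_force"])
c=viewer.read_camera("wrist"); np.savez("wrist3.npz",**c); cv2.imwrite("pics/wrist3.png",c["frame"][:,:,::-1])
```

```text
4.25 [0.49158777 0.17520614 0.0317162 ] [ 3.11784240e+00 -3.80265171e-01 -6.36130109e-04] [-0.73993392 -0.26468221 -0.86738294]
```

View pics/wrist3.png

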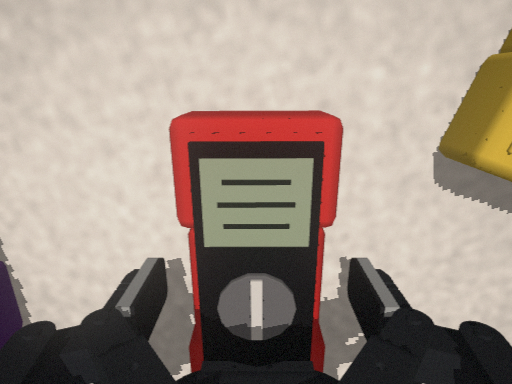

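The jaws straddle the waist evenly: pads at (150,285) and (365,285), meter edges at (192,285) and (322,285). No contact force. I'll close now.

Call:
apply_moves(
  series=[
    [0,0,0,0,0.2],
    [0,0,0,0,0.4],
    [0,0,0,0,0.6],
    [0,0,0,0,0.6],
    [0,0,0,0,0.6],
    [0,0,0,0,0.6],
  ],
  squeeze=40,
)

```text
t: 4.9
eef_pos: [0.4921, 0.1761, 0.0332]
orientation: [-3.118, 0.379, -0.002]
wrist_force: [-1.6, -0.7, 7.6]
grip_width: 0.0573
```

Call:
apply_moves(
  series=[
    [0,0,5,0,0.6],
    [0,0,15,0,0.6],
    [0,0,30,0,0.6],
    [0,0,50,0,0.6],
    [0,0,70,0,0.6],
    [0,0,70,0,0.6],
  ],
)

```text
t: 5.5
eef_pos: [0.4934, 0.1767, 0.1055]
orientation: [-3.116, 0.38, -0.008]
wrist_force: [0.8, 1.2, -2.3]
grip_width: 0.0572
```

Run:
```python
from workcell import manip, viewer, job
import cv2,numpy as np
s=manip.read_state(); print(s["t"],s["eef_pos"],s["orientation"],s["wrist_force"],s["ft_torque"],s["grip_width"])
c=viewer.read_camera("wrist"); np.savez("wrist4.npz",**c); cv2.imwrite("pics/wrist4.png",c["frame"][:,:,::-1])
```

```text
5.5 [0.49339253 0.17670063 0.10549367] [-3.11601712  0.3795194  -0.00778185] [ 0.84865874  1.23857594 -2.276033  ] [ 0.0534652  -0.05134054  0.0226707 ] 0.05721912997301296
```

View pics/wrist4.png

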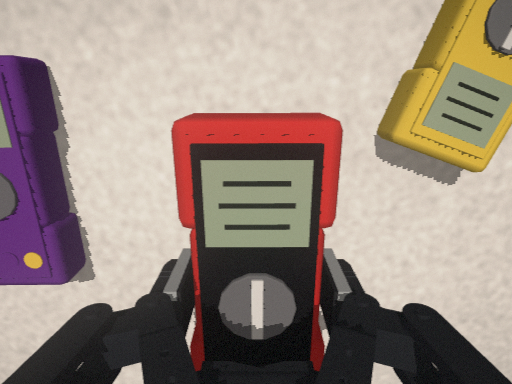

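Run:
```python
from h import *
c=load("wrist4.npz"); P,ok=cloud(c); T=np.array([.49339,.1767,.10549])
a=np.radians(76.15); e=np.array([np.cos(a),np.sin(a)]); n=np.array([np.sin(a),-np.cos(a)])
m=mask(c,"red")&ok; q=P[m&(abs(P[...,2]-.105)<.02)]; d=q[:,:2]-T[:2]
print("l",np.percentile(d@e,[1,99]),"w",np.percentile((d@n)[(d@e)>.045],[1,99]),"z",np.percentile(q[:,2],[50,95]))
v,u=np.mgrid[:384,:512]; f=P[ok&(u>210)&(u<305)&(v>160)&(v<240)]; fx=f-T; b=np.linalg.lstsq(np.c_[fx[:,:2]@e,fx[:,:2]@n,np.ones(len(fx))],f[:,2],rcond=None)[0]; print("face plane slope l,w",b[:2],"z at display",f[:,2].mean(), "z at l=0",b[2])
```

```text
l [-0.04217188  0.07313664] w [-0.03077572  0.03176992] z [0.10406833 0.10559244]
face plane slope l,w [0.0029426  0.00405261] z at display 0.10744139563706405 z at l=0 0.10731488812769314
```

Call:
apply_moves(
  series=[
    [0,-10,25,0,0.6],
    [0,-35,50,1,0.6],
    [-1,-70,55,3,0.6],
    [-2,-110,55,5,0.6],
    [-3,-150,55,7,0.6],
    [-4,-190,55,9,0.6],
    [-5,-230,55,11,0.6],
    [-6,-270,55,12,0.6],
    [-7,-305,55,13,0.6],
    [-8,-325,55,13.2,0.6],
    [-8,-334,55,13.2,0.6],
    [-8,-334,55,13.2,0.6],
  ],
)

```text
t: 6.75
eef_pos: [0.4831, -0.159, 0.1566]
orientation: [-3.141, 0.022, 0.002]
wrist_force: [-0.6, -0.3, -3.0]
grip_width: 0.0572
```

Run:
```python
from workcell import manip, viewer, job
import cv2,numpy as np
s=manip.read_state(); print(s["t"],s["eef_pos"],s["orientation"],np.degrees(2*np.arctan2(s["orientation"][1],s["orientation"][0])),s["wrist_force"],s["ft_torque"],s["grip_width"])
c=viewer.read_camera("wrist"); np.savez("wrist5.npz",**c); cv2.imwrite("pics/wrist5.png",c["frame"][:,:,::-1])
c=viewer.read_camera("top"); np.savez("top5.npz",**c); cv2.imwrite("pics/top5.png",cv2.resize(c["frame"][120:290,220:410,::-1],None,fx=3,fy=3))
```

```text
6.75 [ 0.48308397 -0.15900938  0.15662591] [-3.14115676e+00  2.19895729e-02  1.66896151e-03] 359.19781836209575 [-0.61661158 -0.25899755 -2.98758008] [ 0.06558006  0.0602892  -0.02698677] 0.05718188752067472
```

View pics/wrist5.png

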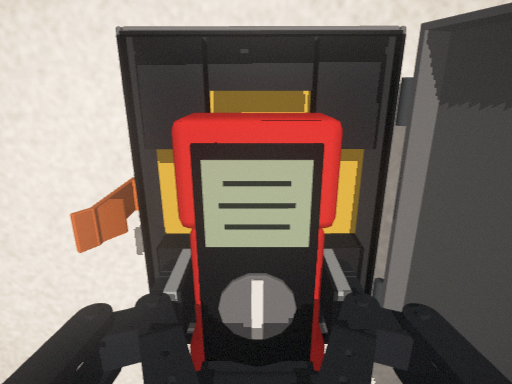

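View pics/top5.png

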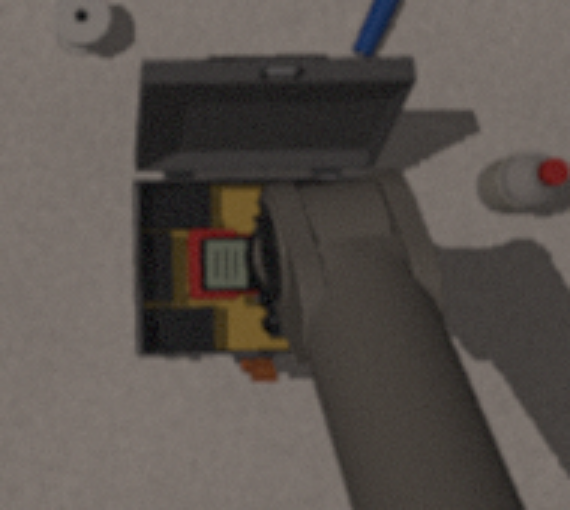

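Run:
```python
from h import *
c=load("wrist5.npz"); P,ok=cloud(c); T=np.array([.48308,-.15901,.15663])
reg=ok&(P[...,0]>.39)&(P[...,0]<.585)&(P[...,1]<-.03)&(P[...,1]>-.2)
fo=P[reg&(P[...,2]>.034)&(P[...,2]<.047)]
for y in(-.11,-.10,-.09):
    k=np.sort(fo[abs(fo[:,1]-y)<.004][:,0]); 
    if len(k)>1:
        i=np.argmax(np.diff(k)); print("pocket x at y",y,k[i],k[i+1],(k[i]+k[i+1])/2)
k=fo[abs(fo[:,0]-.485)<.02]; print("pocket +y end",k[:,1].min())
for x in (.43,.545):
    k=fo[abs(fo[:,0]-x)<.015]; print("slot +y edge",x,k[:,1].min())
q=P[mask(c,"red")&ok&(P[...,2]>.13)]; print("meter +y end",np.percentile(q[:,1],99.5)); w=q[q[:,1]>-.12]; print("meter x",np.percentile(w[:,0],[.5,99.5]),"z",np.median(q[:,2]))
cn=max(cv2.findContours((mask(c,"red")).astype(np.uint8),0,2)[0],key=cv2.contourArea)[:,0]
top=cn[:,1].min(); print("img top row",top, plane(c,256,top,.152));
```

```text
pocket x at y -0.11 0.42114128973675596 0.5460954684990881 0.48361837911792205
pocket x at y -0.1 0.4255658858989274 0.5385594285311583 0.4820626572150429
pocket x at y -0.09 0.44717289463750304 0.5257339828223417 0.4864534387299224
pocket +y end -0.07757769294082836
slot +y edge 0.43 -0.1999833008617343
slot +y edge 0.545 -0.11929865336767012
meter +y end -0.08567886155633833
meter x [0.45260245 0.51657671] z 0.15503861848085754
img top row 113 [ 0.48437709 -0.08460668  0.152     ]
```

Call:
apply_moves(
  series=[
    [1,0,-15,0,0.6],
    [2,0,-35,0,0.6],
    [2,0,-55,0,0.6],
    [2,0,-70,0,0.6],
    [2,0,-82,0,0.6],
    [2,0,-92,0,0.6],
    [2,0,-100,0,0.6],
    [2,0,-104,0,0.6],
    [2,0,-106,0,0.6],
    [2,0,-106,0,0.6],
  ],
)

```text
t: 7.85
eef_pos: [0.4858, -0.1583, 0.0514]
orientation: [3.141, -0.019, 0.001]
wrist_force: [0.1, -0.5, -2.6]
grip_width: 0.0574
```

Call:
apply_moves(
  series=[
    [0,0,-2,0,0.6],
    [0,0,-4,0,0.6],
    [0,0,-5,0,0.6],
    [0,0,-6,0,0.6],
    [0,0,-6,0,0.6],
  ],
)

```text
t: 8.35
eef_pos: [0.4857, -0.1582, 0.0453]
orientation: [3.141, -0.019, 0.0]
wrist_force: [0.2, 0.5, -3.0]
grip_width: 0.057
```

Run:
```python
from workcell import manip, viewer, job
import cv2,numpy as np
s=manip.read_state(); print(s["t"],s["eef_pos"],s["wrist_force"],s["ft_torque"],s["grip_width"])
c=viewer.read_camera("wrist"); np.savez("wrist6.npz",**c); cv2.imwrite("pics/wrist6.png",c["frame"][:,:,::-1])
from h import *
P,ok=cloud(c); v,u=np.mgrid[:384,:512]; f=P[ok&(u>210)&(u<305)&(v>160)&(v<240)]; print("face z",np.median(f[:,2]))
```

```text
8.35 [ 0.4856638  -0.15823339  0.04532076] [ 0.22649482  0.536191   -3.02287606] [ 0.03399116 -0.03005289  0.04820874] 0.05699890831626843
face z 0.04711648282401308
```

View pics/wrist6.png

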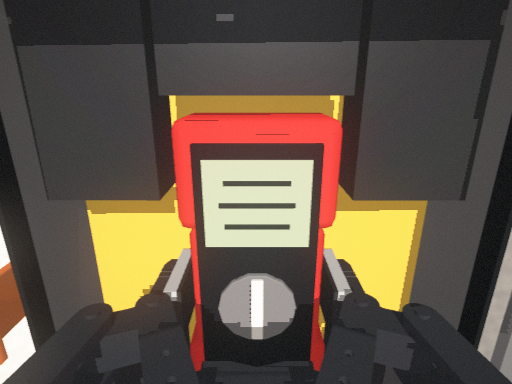

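Meter is centred in its pocket, about 1 mm above the floor. I'll lower it in 1 mm steps.

Call:
apply_moves(
  series=[
    [0,0,-0.5,0,0.6],
    [0,0,-1,0,0.6],
    [0,0,-1,0,0.6],
  ],
)

```text
t: 8.7
eef_pos: [0.4857, -0.1582, 0.0452]
orientation: [3.141, -0.019, 0.0]
wrist_force: [-3.1, 1.2, 9.4]
grip_width: 0.0572
```

Call:
apply_moves(
  series=[
    [0,0,-0.5,0,0.6],
    [0,0,-1,0,0.6],
    [0,0,-1,0,0.6],
  ],
)

```text
t: 9.0
eef_pos: [0.4857, -0.1582, 0.0451]
orientation: [3.14, -0.018, -0.0]
wrist_force: [-8.3, 1.5, 22.4]
grip_width: 0.0572
```

Call:
apply_moves(
  series=[
    [0,0,1.2,0,0.6],
    [0,0,1.5,0,0.6],
  ],
)

```text
t: 9.2
eef_pos: [0.4858, -0.1583, 0.0452]
orientation: [3.141, -0.018, 0.001]
wrist_force: [-0.3, 0.4, 1.8]
grip_width: 0.0568
```

Call:
apply_moves(
  series=[
    [0,0,0,0,0.3],
    [0,0,0,0,0.2],
    [0,0,0,0,0.1],
    [0,0,0,0,0],
    [0,0,0,0,0],
    [0,0,0,0,0],
  ],
)

```text
t: 9.8
eef_pos: [0.4856, -0.1582, 0.0447]
orientation: [-3.141, 0.019, 0.0]
wrist_force: [-0.3, -0.3, -0.5]
grip_width: 0.0855
```

Run:
```python
from workcell import manip, viewer, job
import cv2,numpy as np
s=manip.read_state(); print(s["t"],s["eef_pos"],s["wrist_force"],s["ft_torque"],s["grip_width"])
c=viewer.read_camera("wrist"); np.savez("wrist7.npz",**c); cv2.imwrite("pics/wrist7.png",c["frame"][:,:,::-1])
from h import *
P,ok=cloud(c); v,u=np.mgrid[:384,:512]; f=P[ok&(u>210)&(u<305)&(v>160)&(v<240)]; print("face z",np.median(f[:,2]))
```

```text
9.8 [ 0.48564609 -0.15815632  0.04474592] [-0.28710923 -0.30439504 -0.4906481 ] [-0.00445475  0.05310473 -0.00326338] 0.08552255561146596
face z 0.0470488388325466
```

View pics/wrist7.png

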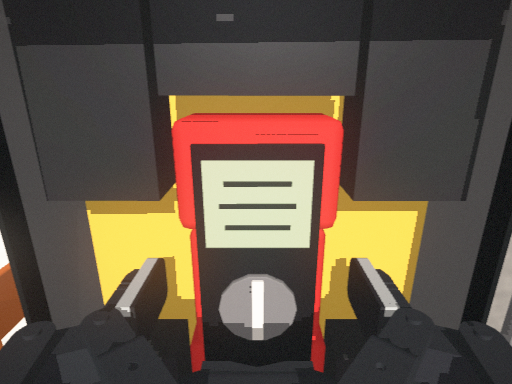

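The meter lies released, flat in the bed (face z 0.047). Next I'll go up, over and behind the lid with the jaws shut, to push the handle bar forward from behind.

Call:
apply_moves(
  series=[
    [0,0,10,0,0],
    [0,0,30,0,0],
    [0,0,60,0,0],
    [0,0,100,0,0],
    [0,0,145,0,0.3],
    [0,0,190,0,0.7],
    [0,0,235,0,1],
    [0,0,270,0,1],
    [0,0,290,0,1],
    [20,0,295,0,1],
    [50,0,295,0,1],
    [90,0,295,0,1],
  ],
)

```text
t: 11.05
eef_pos: [0.5756, -0.1587, 0.3415]
orientation: [3.14, -0.02, 0.001]
wrist_force: [-0.7, 0.1, 0.5]
grip_width: -0.0001
```

Call:
apply_moves(
  series=[
    [40,0,0,0,1],
    [80,0,0,0,1],
    [110,0,0,0,1],
    [122,0,0,0,1],
    [122,0,0,0,1],
  ],
)

```text
t: 11.55
eef_pos: [0.6986, -0.1573, 0.3394]
orientation: [-3.14, 0.017, 0.0]
wrist_force: [0.1, -0.5, 0.5]
grip_width: -0.0
```

Run:
```python
from workcell import manip, viewer, job
import cv2,numpy as np
s=manip.read_state(); print(s["t"],s["eef_pos"],s["wrist_force"],s["grip_width"],s["joints"].round(2))
for n in("wrist","scene"):
    c=viewer.read_camera(n); np.savez(n+"8.npz",**c); cv2.imwrite(f"pics/{n}8.png",c["frame"][:,:,::-1])
from h import *
c=load("wrist8.npz")
P,ok=cloud(c); r=P[ok&(P[...,0]>.55)&(P[...,0]<.68)&(P[...,1]>-.3)&(P[...,1]<-.05)]
t=r[r[:,2]>.21]; print("lid top x range",np.percentile(t,[1,50,99],0).round(3).tolist())
t=r[(r[:,2]>.16)&(r[:,2]<.2)&(r[:,0]>.635)]; print("bar",len(t),np.percentile(t,[1,50,99],0).round(3).tolist() if len(t) else 0)
```

```text
11.55 [ 0.69858779 -0.15732963  0.33942064] [ 0.13089218 -0.51727619  0.52858318] -1.3307335706276877e-05 [ 0.53  0.57 -0.65  1.3   0.34  1.38 -0.11]
lid top x range [[0.639, -0.238, 0.224], [0.657, -0.145, 0.36], [0.679, -0.053, 0.396]]
bar 2127 [[0.654, -0.218, 0.165], [0.669, -0.155, 0.171], [0.677, -0.103, 0.178]]
```

View pics/wrist8.png

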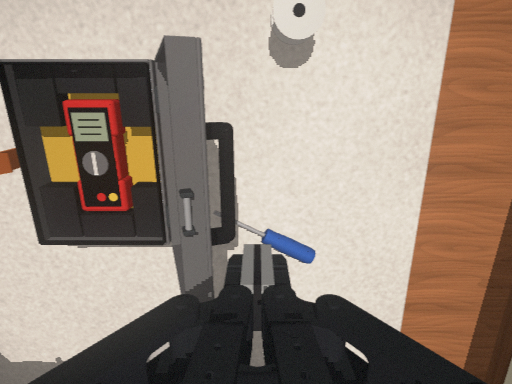

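View pics/scene8.png

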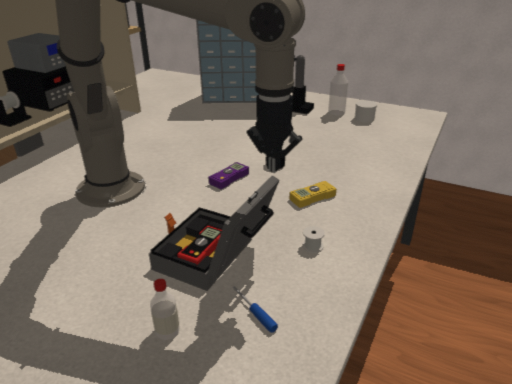

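The lid now leans a little farther back (about 1.8 rad; bar back at x≈0.677, z≈0.171), so something brushed it on the way up. The meter is face up in its bed, image (97,155). I'll descend behind the bar and push.

Call:
apply_moves(
  series=[
    [9,-2,0,0,1],
    [9,-2,-30,0,1],
    [9,-2,-70,0,1],
    [9,-2,-110,0,1],
    [9,-2,-135,0,1],
    [9,-2,-149,0,1],
    [9,-2,-149,0,1],
  ],
)

```text
t: 12.35
eef_pos: [0.7055, -0.1607, 0.1892]
orientation: [-3.141, 0.019, 0.005]
wrist_force: [-1.3, -0.3, 0.3]
grip_width: -0.0001
```

Call:
apply_moves(
  series=[
    [-8,0,0,0,1],
    [-16,0,1,0,1],
    [-24,0,3,0,1],
    [-32,0,5,0,1],
    [-40,0,7,0,1],
  ],
)

```text
t: 12.85
eef_pos: [0.6697, -0.1599, 0.2035]
orientation: [3.14, -0.019, 0.017]
wrist_force: [3.9, -0.7, 8.1]
grip_width: -0.0001
```

```bash
cat > look.py <<'E'
import sys
from workcell import manip, viewer, job
import cv2,numpy as np
k=sys.argv[1]
s=manip.read_state(); print(s["t"],s["eef_pos"].round(4),s["wrist_force"].round(1),s["ft_torque"].round(2),round(s["grip_width"],4))
for n in sys.argv[2:]:
    c=viewer.read_camera(n); np.savez(n+k+".npz",**c); cv2.imwrite(f"pics/{n}{k}.png",c["frame"][:,:,::-1])
E
python3 look.py 9 scene
```

```text
12.85 [ 0.6697 -0.1599  0.2035] [ 3.9 -0.7  8.1] [ 0.05 -0.41  0.02] -0.0001
```

View pics/scene9.png

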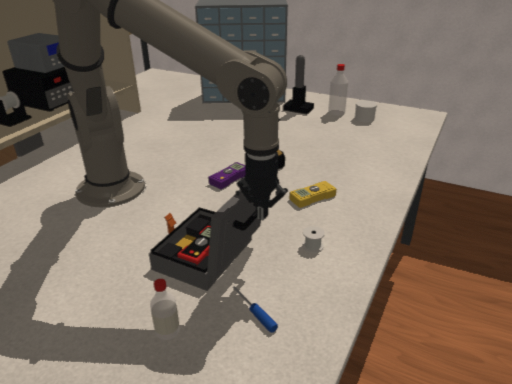

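The tip is riding on the bar's upper back edge (Fz 8 N). I'll back off, go 12 mm lower and push on.

Call:
apply_moves(
  series=[
    [6,0,0,0,1],
    [12,0,-6,0,1],
    [12,0,-12,0,1],
    [12,0,-14,0,1],
    [4,0,-14,0,1],
    [-4,0,-14,0,1],
    [-12,0,-12,0,1],
    [-20,0,-10,0,1],
  ],
)

```text
t: 13.7
eef_pos: [0.6461, -0.16, 0.1871]
orientation: [-3.141, 0.018, 0.001]
wrist_force: [1.0, 0.3, 0.4]
grip_width: 0.0002
```

Call:
apply_moves(
  series=[
    [-5,0,5,0,1],
    [-12,0,9,0,1],
    [-20,0,11,0,1],
    [-28,0,12,0,1],
    [-36,0,12,0,1],
    [-44,0,12,0,1],
  ],
)

```text
t: 14.3
eef_pos: [0.602, -0.1602, 0.2]
orientation: [3.141, -0.019, 0.001]
wrist_force: [1.5, -0.1, 2.1]
grip_width: -0.0
```

```bash
python3 look.py 10 scene
```

```text
14.3 [ 0.602  -0.1602  0.2   ] [ 1.5 -0.1  2.1] [ 0.08 -0.29 -0.01] -0.0
```

View pics/scene10.png

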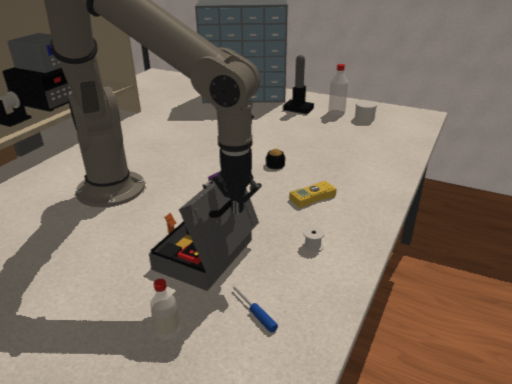

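Call:
apply_moves(
  series=[
    [-8,0,0,0,1],
    [-16,0,0,0,1],
    [-24,0,0,0,1],
    [-32,0,0,0,1],
    [-40,0,0,0,1],
    [-48,0,0,0,1],
    [-56,0,-2,0,1],
    [-64,0,-4,0,1],
    [-72,0,-8,0,1],
  ],
)

```text
t: 15.25
eef_pos: [0.53, -0.1602, 0.1918]
orientation: [3.141, -0.019, 0.0]
wrist_force: [0.3, -0.5, 0.3]
grip_width: 0.0001
```

```bash
python3 look.py 11 scene
```

```text
15.25 [ 0.53   -0.1602  0.1918] [ 0.3 -0.5  0.3] [ 0.03 -0.1   0.03] 0.0001
```

View pics/scene11.png

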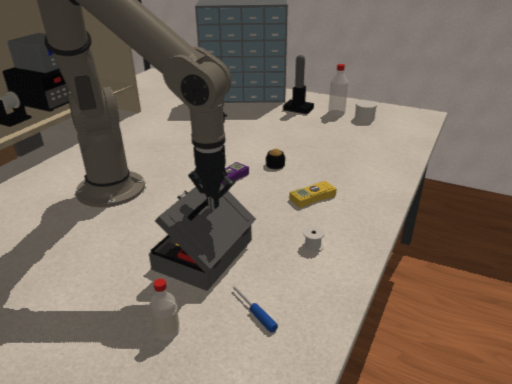

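Call:
apply_moves(
  series=[
    [3,0,15,0,1],
    [3,0,40,0,1],
    [3,0,65,0,1],
    [-20,1,75,0,1],
    [-50,1,75,0,1],
    [-74,1,75,0,1],
    [-80,1,75,0,1],
    [-80,1,75,0,1],
    [-80,1,75,0,1],
    [-80,1,75,0,1],
    [-80,1,75,0,1],
    [-80,1,75,0,1],
  ],
)

```text
t: 16.5
eef_pos: [0.4511, -0.159, 0.2667]
orientation: [-3.141, 0.018, -0.0]
wrist_force: [-0.4, 0.1, -0.6]
grip_width: -0.0003
```

```bash
python3 look.py 12 scene wrist
```

```text
16.5 [ 0.4511 -0.159   0.2667] [-0.4  0.1 -0.6] [0.01 0.07 0.03] -0.0003
```

View pics/scene12.png

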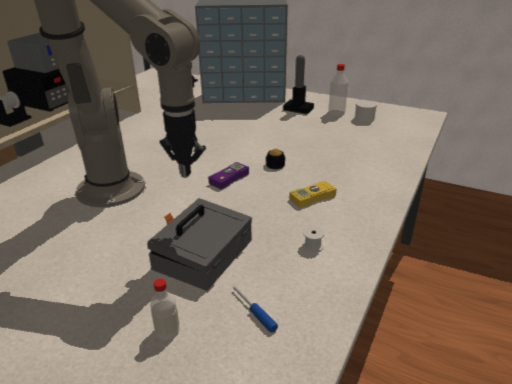

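View pics/wrist12.png

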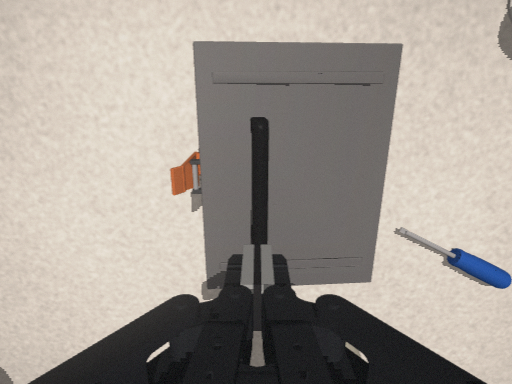

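The lid has sunk nearly shut: bar at about (260,180), catch at (183,177). I'll measure the bar's position, its height and the lid's tilt.

```bash
cat > lid.py <<'E'
import sys
from h import *
for n in sys.argv[1:]:
    c=load(n); P,ok=cloud(c)
    r=P[ok&(P[...,0]>.38)&(P[...,0]<.60)&(P[...,1]>-.29)&(P[...,1]<-.03)]
    l=r[(r[:,2]>.06)&(r[:,2]<.102)&(r[:,0]>.41)&(r[:,0]<.56)&((r[:,1]>-.095)|(r[:,1]<-.225))]
    b=np.linalg.lstsq(np.c_[l[:,0]-.486,l[:,1]+.159,np.ones(len(l))],l[:,2],rcond=None)[0]
    print(n,"lid tilt rad",-b[0].round(4),"z at centre",b[2].round(4),"front z",(b[2]-.088*b[0]).round(4))
    h=r[(r[:,2]>.102)&(r[:,2]<.135)&(abs(r[:,0]-.45)<.03)&(abs(r[:,1]+.159)<.07)]
    if len(h): print(" bar",len(h),np.percentile(h,[2,50,98],0).round(4).tolist())
E
python3 lid.py wrist12.npz scene12.npz
```

```text
wrist12.npz lid tilt rad 0.0738 z at centre 0.09 front z 0.0965
 bar 2018 [[0.4466, -0.2078, 0.1114], [0.4536, -0.1489, 0.1248], [0.4604, -0.1008, 0.1269]]
scene12.npz lid tilt rad 0.0674 z at centre 0.0877 front z 0.0937
 bar 217 [[0.4467, -0.2219, 0.103], [0.4556, -0.1743, 0.122], [0.4599, -0.1095, 0.1269]]
```

Call:
apply_moves(
  series=[
    [2,-1,-30,0,1],
    [2,-1,-65,0,1],
    [2,-1,-90,0,1],
    [2,-1,-105,0,1],
    [2,-1,-110,0,1],
    [2,-1,-110,0,1],
  ],
)

```text
t: 17.2
eef_pos: [0.4528, -0.1601, 0.1568]
orientation: [-3.141, 0.018, 0.0]
wrist_force: [-0.3, 0.1, 0.1]
grip_width: -0.0003
```

Call:
apply_moves(
  series=[
    [0,0,-2,0,1],
    [0,0,-4,0,1],
    [0,0,-6,0,1],
    [0,0,-8,0,1],
    [0,0,-8,0,1],
  ],
)

```text
t: 17.7
eef_pos: [0.4524, -0.1604, 0.1492]
orientation: [3.141, -0.019, -0.001]
wrist_force: [-2.1, -0.2, 5.1]
grip_width: 0.0003
```

Call:
apply_moves(
  series=[
    [0,0,-1,0,1],
    [0,0,-2,0,1],
    [0,0,-3,0,1],
    [0,0,-4,0,1],
  ],
)

```text
t: 18.1
eef_pos: [0.4517, -0.1604, 0.1466]
orientation: [3.139, -0.019, -0.004]
wrist_force: [-11.5, 1.2, 16.5]
grip_width: -0.0001
```

Call:
apply_moves(
  series=[
    [0,0,-1,0,1],
    [0,0,-2,0,1],
    [0,0,-3,0,1],
    [0,0,-4,0,1],
  ],
)

```text
t: 18.5
eef_pos: [0.4529, -0.1603, 0.1408]
orientation: [3.141, -0.019, 0.001]
wrist_force: [-1.9, -0.4, 7.3]
grip_width: -0.0001
```

The TCP dropped to 0.1408 and the force fell from 16.5 to 7.3 N, which looks like a snap. One more small press to seat it, then look.

Call:
apply_moves(
  series=[
    [0,0,-0.5,0,1],
    [0,0,-1,0,1],
    [0,0,-1,0,1],
  ],
)

```text
t: 18.8
eef_pos: [0.453, -0.1602, 0.1407]
orientation: [3.141, -0.019, 0.0]
wrist_force: [-4.2, 0.1, 13.1]
grip_width: 0.0001
```

Call:
apply_moves(
  series=[
    [0,0,5,0,1],
    [0,0,20,0,1],
    [0,0,45,0,0.7],
    [0,0,75,0,0.4],
    [0,0,90,0,0.4],
    [0,0,90,0,0.4],
  ],
)

```text
t: 19.4
eef_pos: [0.4543, -0.1604, 0.2327]
orientation: [3.14, -0.019, 0.008]
wrist_force: [-0.2, -0.8, -0.1]
grip_width: 0.0513
```

```bash
python3 look.py 13 scene wrist; python3 lid.py wrist13.npz scene13.npz
```

```text
19.4 [ 0.4543 -0.1604  0.2327] [-0.2 -0.8 -0.1] [-0.01  0.01  0.05] 0.0513
wrist13.npz lid tilt rad -0.0006 z at centre 0.0829 front z 0.0829
 bar 2453 [[0.4428, -0.2117, 0.1094], [0.4496, -0.1507, 0.1152], [0.4561, -0.1013, 0.1172]]
scene13.npz lid tilt rad -0.0004 z at centre 0.0812 front z 0.0812
 bar 187 [[0.4423, -0.2217, 0.1034], [0.4515, -0.1715, 0.1133], [0.4556, -0.1095, 0.1179]]
```

View pics/wrist13.png

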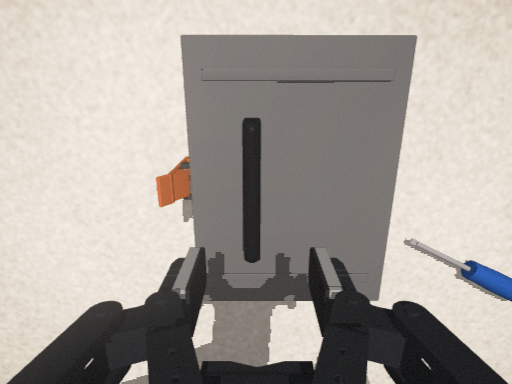

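Lid tilt is 0.000 in both views, so it is shut. Bar at x≈0.4496, top 0.116. Next I'll lower the open jaws over the bar at image (252,190), grip it and tug.

Call:
apply_moves(
  series=[
    [-4,1,-25,0,0.4],
    [-4,1,-60,0,0.4],
    [-4,1,-85,0,0.4],
    [-4,1,-100,0,0.4],
    [-4,1,-110,0,0.4],
    [-4,1,-115,0,0.4],
    [-4,1,-115,0,0.4],
  ],
)

```text
t: 20.2
eef_pos: [0.4487, -0.1591, 0.1147]
orientation: [-3.141, 0.018, 0.0]
wrist_force: [0.0, -1.0, 0.4]
grip_width: 0.0512
```

Call:
apply_moves(
  series=[
    [0,0,0,0,0.6],
    [0,0,0,0,0.8],
    [0,0,0,0,0.95],
    [0,0,0,0,0.95],
    [0,0,0,0,0.95],
    [0,0,0,0,0.95],
  ],
  squeeze=60,
)

```text
t: 20.8
eef_pos: [0.4493, -0.1594, 0.1156]
orientation: [3.141, -0.019, 0.002]
wrist_force: [-0.9, 0.1, 7.5]
grip_width: 0.0124
```

Call:
apply_moves(
  series=[
    [0,0,0.5,0,0.95],
    [0,0,1,0,0.95],
    [0,0,1.5,0,0.95],
    [0,0,1.5,0,0.95],
  ],
)

```text
t: 21.2
eef_pos: [0.4495, -0.1594, 0.1164]
orientation: [-3.141, 0.019, -0.003]
wrist_force: [5.4, -0.9, -4.8]
grip_width: 0.0124
```

Call:
apply_moves(
  series=[
    [0,0,0.5,0,0.95],
    [0,0,1,0,0.95],
    [0,0,1,0,0.95],
  ],
)

```text
t: 21.5
eef_pos: [0.4498, -0.1594, 0.1173]
orientation: [-3.141, 0.019, -0.004]
wrist_force: [6.9, -1.3, -8.7]
grip_width: 0.0124
```

Call:
apply_moves(
  series=[
    [0,0,0.4,0,0.95],
    [0,0,0.7,0,0.95],
    [0,0,0.7,0,0.95],
  ],
)

```text
t: 21.8
eef_pos: [0.4497, -0.1594, 0.1174]
orientation: [-3.141, 0.018, -0.004]
wrist_force: [10.1, -1.8, -16.6]
grip_width: 0.0122
```

The tug reads 16.6 N and the lid stopped after about 1.8 mm. I'll ease slightly, hold for half a second, and look.

Call:
apply_moves(
  series=[
    [0,0,-0.3,0,0.95],
    [0,0,-0.3,0,0.95],
    [0,0,-0.3,0,0.95],
    [0,0,-0.3,0,0.95],
    [0,0,-0.3,0,0.95],
  ],
)

```text
t: 22.3
eef_pos: [0.4497, -0.1594, 0.1173]
orientation: [-3.141, 0.019, -0.004]
wrist_force: [8.5, -2.0, -13.1]
grip_width: 0.0121
```

```bash
python3 look.py 14 scene wrist; python3 lid.py scene14.npz wrist14.npz
```

```text
22.3 [ 0.4497 -0.1594  0.1173] [  8.5  -2.  -13.1] [-0.36 -1.67  0.  ] 0.0121
scene14.npz lid tilt rad 0.0099 z at centre 0.0821 front z 0.083
 bar 222 [[0.4289, -0.2224, 0.1034], [0.4524, -0.1737, 0.1157], [0.4675, -0.1559, 0.133]]
wrist14.npz lid tilt rad 0.0103 z at centre 0.084 front z 0.0849
 bar 9374 [[0.4329, -0.1983, 0.1049], [0.4503, -0.1478, 0.117], [0.4674, -0.1007, 0.1329]]
```

View pics/wrist14.png

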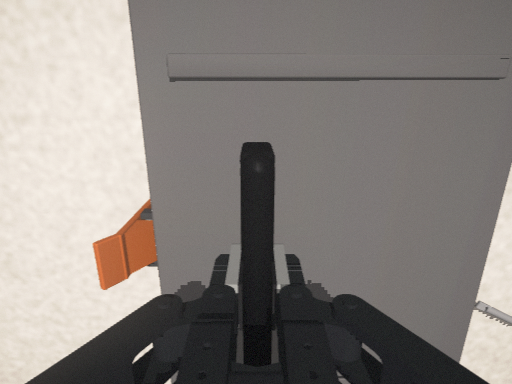

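Under a steady 13 N tug the lid tilts only 0.010 rad, so the catch holds. I'll ease off, open and withdraw upward.

Call:
apply_moves(
  series=[
    [0,0,-0.8,0,0.95],
    [0,0,-1.6,0,0.95],
    [0,0,-2,0,0.95],
  ],
)

```text
t: 22.7
eef_pos: [0.4492, -0.1594, 0.1158]
orientation: [3.141, -0.019, 0.002]
wrist_force: [4.4, -2.2, -2.9]
grip_width: 0.012
```

Call:
apply_moves(
  series=[
    [0,0,0,0,0.7],
    [0,0,0,0,0.5],
    [0,0,0,0,0.4],
    [0,0,0,0,0.4],
    [0,0,5,0,0.4],
    [0,0,20,0,0.4],
    [0,0,50,0,0.4],
    [0,0,90,0,0.4],
    [0,0,130,0,0.4],
    [0,0,160,0,0.4],
    [0,0,180,0,0.4],
    [0,0,180,0,0.4],
  ],
)

```text
t: 23.9
eef_pos: [0.4503, -0.1591, 0.2998]
orientation: [3.139, -0.018, 0.009]
wrist_force: [-0.0, 0.1, 0.2]
grip_width: 0.0511
```

```bash
python3 look.py 15 scene wrist top; python3 lid.py scene15.npz wrist15.npz
python3 - <<'E'
from h import *
a,b=load("top0.npz"),load("top15.npz")
for col in("red","yellow","purple","blue"):
    for k,c in((0,a),(1,b)):
        print(col,k,[(x[1][4],x[2].round(1).tolist()) for x in comps(mask(c,col),20)])
E
```

```text
23.9 [ 0.4503 -0.1591  0.2998] [-0.   0.1  0.2] [-0.04  0.05 -0.03] 0.0511
scene15.npz lid tilt rad 0.002 z at centre 0.0813 front z 0.0814
 bar 188 [[0.4425, -0.2217, 0.104], [0.4514, -0.1725, 0.1132], [0.4564, -0.1108, 0.118]]
wrist15.npz lid tilt rad -0.0006 z at centre 0.0829 front z 0.0829
 bar 1624 [[0.4427, -0.2121, 0.1089], [0.4494, -0.1514, 0.1152], [0.4567, -0.1013, 0.1173]]
red 0 [(np.int32(52), [404.2, 176.8]), (np.int32(40), [175.8, 202.8]), (np.int32(72), [215.6, 215.1])]
red 1 [(np.int32(49), [404.3, 177.0])]
yellow 0 [(np.int32(636), [166.7, 156.8]), (np.int32(1836), [304.7, 208.9]), (np.int32(77), [113.7, 228.0])]
yellow 1 [(np.int32(632), [166.7, 156.9]), (np.int32(70), [113.2, 227.7])]
purple 0 [(np.int32(561), [179.2, 260.9])]
purple 1 [(np.int32(564), [179.2, 260.7])]
blue 0 [(np.int32(134), [345.9, 125.5])]
blue 1 [(np.int32(132), [345.8, 125.4])]
```

View pics/scene15.png

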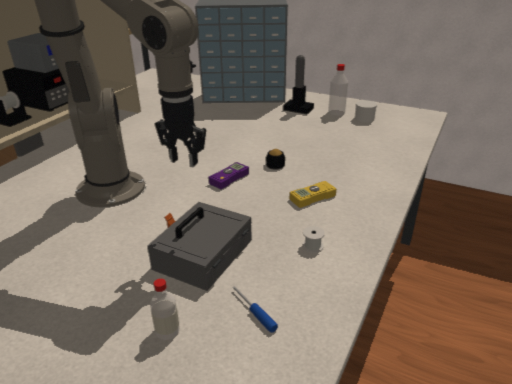

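View pics/top15.png

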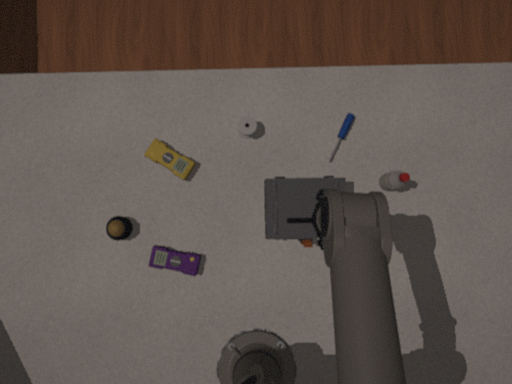

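The case is shut at top pixel (305,208) and the gripper is clear of it. Bottle (404,177), driver (346,125), spool (249,127), pot (119,228) and the other two meters are where they were. I'm handing in.

```bash
python3 -c "
from workcell import job
print(job.hand_in())"
```

```text
the job is handed in; nothing more can be done
None
```

The red multimeter is face up in the foam bed, and the case is shut with the catch holding. I handed the job in at about 24 s of the 64 s allowed.

- **Placing:** I gripped the meter across the waist and set it down in the bed. The face stood at z ≈ 0.047 m. The last 1 mm step pressed it into the foam with about 22 N at the wrist for 0.3 s, which is more than I meant. I eased off to about 2 N before opening the jaws.
- **Lid:** I pushed the handle bar forward from behind until the lid sank onto the catch. Pressing the bar then read 16.5 N before the catch snapped, and the lid tilt went from 0.07 rad to 0.
- **Tug:** I tugged to 16.6 N, slightly above the 10–15 N asked, then held 13 N for half a second. The lid rose only to 0.010 rad, so no second press was needed.
- **Last checks:** With the gripper 0.18 m clear, the lid tilt read about 0 in the wrist view and 0.002 rad in the scene view. The bottle, driver, tip cleaner and the two other meters were within 0.5 px of their first positions. I checked the spool only by eye, and it looks unmoved.

**What went wrong or disagreed:**
- On the way out of the case something brushed the open lid back slightly, from about 1.73 to 1.8 rad.
- The first push on the bar rode up over its edge with 8 N, and I corrected it by going lower.
- The scene camera put the case about 5 mm off in y, so I relied on the top and wrist views, which agreed with each other.

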